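Release a grinding puck and trap it on the chute

TASK

With one fingertip press the orange key of the puck dispenser all the way down and keep it down, and with the other finger trap the black-and-yellow grinding puck as it pops out of the mouth and slides down the chute, so that it rests against that finger with more than half of it out of the mouth and has not run down to the chute's end. The program finishes while still holding the key down and the puck trapped; only touch the puck, never lift it, and leave the drum, the jar and the spanner alone.

Things in the scene. Friction and masses are not known exactly. Their poses are not given: they have to be found in the camera images.
- dispenser: Fixed puck dispenser on a 190 x 150 mm grey foot. Origin: on the work surface, under the middle of the mouth where the puck leaves the blue magazine. Its x axis points the way the puck travels (out and downhill), y to the key's side, z up. The clear-roofed magazine lies at x from -90 to 0 mm and is 91 mm high at the mouth, 116 mm at the rear; at x > 5 mm nothing of it stands higher than the key.
- mouth (a point): Point on the chute's surface in the middle of the mouth, 52 mm above the work surface. From here the white slippery chute slopes down along the dispenser's +x at 18 degrees; it is 55 mm wide between low guide rails (5 mm high, outer faces at y = +-35.5 mm). A 7 mm high steel gate here holds the puck; it is joined to the key, sinks with it, and lets go after about 6 mm of key travel.
- chute_end (a point): Middle of the open lower end of the chute, on its surface, 86 mm along the dispenser's x from the mouth and 24 mm above the work surface; nothing stops the puck there.
- key_top (a point): Centre of the top of the orange key cap (36 mm along the dispenser's x, 30 mm along y), at dispenser x = 58, y = 58 mm. Its top is 57.7 mm above the work surface when released, 48.7 mm fully down: 12 mm above the chute surface at x = 47 mm, so a finger over the chute there, level with the pressing one, stands in the puck's way and touches neither chute nor rails.
- key (a joint): Travel of the orange key, straight down: 0 released, 0.009 m fully down at a hard stop. A spring returns it: about 2 N at the top, 5 N at the bottom.
- puck_center (a point): Centre of the grinding puck: a cylinder 50 mm across, 28 mm thick, about 0.25 kg, black with a yellow top, lying flat on the sloping chute. It starts in the magazine behind the gate, centre at dispenser x = -24 mm; once let go a spring kicks it and it slides down in under a second. Against an upright finger its centre stops about 28 mm uphill of the finger's near face.
- drum: Loose black rubber grinding drum, bystander: upright cylinder 64 mm across, 45 mm high; origin at the centre of its underside.
- jar: Loose white jar with a green lid, bystander: 60 mm across, 75 mm high; origin at the centre of its underside.
- spanner: Loose steel spanner 160 mm long lying flat along its x axis, bystander; origin at the middle of its underside.
Mind the look-alikes: they are no part of the job. Of the things that look like the dispenser, take the one that is nearest to the robot's base at the start.

How it is judged:
By the outcome, as a careful person would: the job done as asked, in the order asked, and still so for the second after the job is handed in, while the arm keeps its last pose, push and grip.
It also fails if it takes over 32 s, if anything falls off the work surface, if the arm or the gripper's body presses on something with over 40 N, if the wrist force passes 120 N, or if a joint passes its speed limit or range.

ROBOT

A 6-joint arm with a two-finger parallel gripper is mounted at the origin on the work surface. World frame = base frame: x ahead of the robot, y to its left, z up, the work surface at z = 0. Lengths are in m, angles in rad, forces in N, time in s.
With the tool pointing down it reaches from about 0.375 to 0.9 m from the base axis. Payload 3.1 kg.
Tool frame: the origin (TCP) lies midway between the tips of the shut fingers; the grasp point (between the pads) lies 19 mm behind it (robot.grip_depth is the distance from the TCP to the grasp point, in m); z points along the fingers, y is the direction in which the jaws open and shut (so a half turn about z gives the same grasp; the last joint's range is limited). The gripper opens to 87 mm and grips with 3 to 60 N. Pads are 19 mm wide; open, the fingers measure 117 mm over their backs; the gripper's body (75 mm by 190 mm) begins 51 mm behind the grasp point.
Start: joints at [-1.385, 0.527, 1.433, -0, 1.181, -0.178], TCP at [0.223, -0.584, 0.189] pointing down, gripper open.
Joint ranges: [-3.08, 3.08], [-0.75, 2.2], [0.22, 2.44], [-1.43, 4.57], [0, 2.65], [-2.85, 2.85]. Speed limits (rad/s): [2.79, 2.79, 3.14, 3.14, 3.14, 3.14].

INTERFACE

Orientations are given as a unit quaternion [x, y, z, w].
In Python, from rig import robot gives the robot as it stands.
- The arm moves only by the tool carry_out, never from a script. Its arguments are lists of equal length, an entry for each row: "dr": the turn, a rotation vector about the world's x, y, z in rad, a list of three; "translation": the shift along the world's x, y, z in cm, a list of three; "grip": the opening, from 0 (shut) to 1 (fully open). A call has 1 to 20 rows; each row is the pose to reach, as a shift and turn from the pose commanded when the call began; what a row does not reach only later rows make up. A row lasts 1/12 s, in which the tool goes at most 41.7 mm and 7.16 degrees, less where a joint would pass 70% of its speed; a pose out of reach is approached as far as the arm can. A call with a gripper value outside its range is refused whole. The fingers move at their own pace and stop on an object; "newtons" is the grip in N (left out, the last holds). Time passes only in rows, so rows that repeat a pose let the fingers close. It gives the time, the measured TCP pose, the force and the opening at its end, in the units of the state.
- robot.get_obs(): the state, without advancing time (a new reading comes with each control period).
- robot.camera(name): name is "side" or "top" or "wrist"; returns a dict with "color" (420x560x3 uint8, blue, green, red), "camera_matrix" (3x3 intrinsics, pixels), "dist_coeffs" ([k1, k2, p1, p2, k3] as OpenCV has them; the pictures are not rectified), "T" (4x4, takes a point from camera to world coordinates). Camera axes: x right, y down, z forward; pixel columns grow to the right and rows downward; lengths in m; the calibration is good to about 2 mm. A picture is of the moment at which its call begins. There is no depth.
- robot.hand_in(): hands the job in, once; it reports no verdict.
The state is a dict: "time": time; "q": joint angles; "joint_velocities": joint speeds; "joint_torque": joint torques, N m; "position": TCP position; "tool_rot": TCP orientation; "ft_force": force on the tool from outside, world axes, zero at the start; "moment": the same for the moment, N m; "grip_width": finger opening in m.
Only numpy, scipy, OpenCV 4.12 (cv2) and the standard library are available. Lean on these libraries where they do the work, as an engineer would, in place of code of your own. Each camera call takes 0.05 s, during which the arm holds its last target. There are 200 camera calls.

## Working session

There is one attempt and no reset: what is moved stays moved. The work goes in short steps, Python scripts to look and compute and a tool call to move; the robot and the scene stay as the last step left them, time stands still between calls to the robot, and variables do not carry over. Pictures are saved under pics/ and viewed, about 8 in all and at most 12, crops included, and the job is handed in when it is done.

Besides the shell and the picture viewer there is one more tool, called as name(argument=value, ...) on one line, values as JSON. carry_out: Moves the arm, as the interface text tells. Its arguments: {"type":"object","properties":{"dr":{"type":"array"},"translation":{"type":"array"},"grip":{"type":"array"},"newtons":{"type":"number"}},"required":["dr","translation","grip"]}

```bash
mkdir -p pics; cat > h.py <<'E'
import numpy as np, cv2
from rig import robot
def ray(c,uv):
    p=cv2.undistortPoints(np.array([[uv]],float),np.array(c["camera_matrix"]),np.array(c["dist_coeffs"]))[0,0]
    T=np.array(c["T"]); d=T[:3,:3]@[p[0],p[1],1]; return T[:3,3],d
def onz(c,uv,z):
    o,d=ray(c,uv); return o+d*(z-o[2])/d[2]
def proj(c,P):
    T=np.linalg.inv(np.array(c["T"])); r,_=cv2.Rodrigues(T[:3,:3])
    return cv2.projectPoints(np.array(P,float).reshape(-1,3),r,T[:3,3],np.array(c["camera_matrix"]),np.array(c["dist_coeffs"]))[0][:,0]
def comps(c,lo,hi,amin=40):
    h=cv2.cvtColor(c["color"],cv2.COLOR_BGR2HSV); m=cv2.inRange(h,np.array(lo),np.array(hi))
    n,l,s,ce=cv2.connectedComponentsWithStats(m)
    return [(s[i],ce[i].round(1),cv2.minAreaRect(np.argwhere(l==i)[:,::-1].astype(np.float32))) for i in range(1,n) if s[i][4]>=amin]
E
python3 - <<'E'
from h import *
for n in("top","side"):
    c=robot.camera(n); cv2.imwrite(f"pics/{n}0.png",c["color"]); print(n,np.round(c["T"],3).tolist())
    for s,ce,r in comps(c,(5,150,120),(22,255,255)): print(ce,s,r[1:],onz(c,ce,.058).round(3))
print(robot.get_obs())
E
```

```text
top [[0.002, -0.995, 0.099, 0.5], [-1.0, -0.003, -0.009, 0.025], [0.009, -0.099, -0.995, 1.088], [0.0, 0.0, 0.0, 1.0]]
[297.5 122.8] [292 116  12  14 117] ((11.384199142456055, 9.803058624267578), 71.56504821777344) [ 0.84  -0.011  0.058]
[387.3 194.5] [381 188  13  14 126] ((12.126781463623047, 10.186494827270508), 75.96376037597656) [ 0.643 -0.252  0.058]
[253.8 231.2] [248 225  13  14 128] ((12.369317054748535, 10.186494827270508), 75.96376037597656) [0.544 0.105 0.058]
side [[0.955, -0.153, 0.253, 0.408], [-0.296, -0.506, 0.81, -0.694], [0.004, -0.849, -0.529, 0.55], [0.0, 0.0, 0.0, 1.0]]
[229.4 197.8] [220 193  19  10 107] ((7.1427483558654785, 17.0327091217041), 74.05460357666016) [0.543 0.102 0.058]
[375.8 203.5] [367 199  18  10  97] ((15.652474403381348, 8.049844741821289), 26.56505012512207) [ 0.84  -0.012  0.058]
[336.2 300.5] [323 292  27  18 277] ((14.758048057556152, 22.360679626464844), 63.43495178222656) [ 0.642 -0.253  0.058]
{'time': 0.1, 'q': array([-1.38450141e+00,  5.28366637e-01,  1.43377238e+00, -1.06675045e-05,
        1.18143392e+00, -1.78528528e-01]), 'joint_velocities': array([ 0.00124751, -0.00044337, -0.00246755,  0.00141951,  0.00086016,
        0.00028802]), 'joint_torque': array([-6.79660261e-04, -4.40985811e+01, -1.77150464e+01,  6.33969647e-02,
        5.34167513e-02, -4.77915205e-05]), 'position': array([ 0.22285989, -0.58313141,  0.18857418]), 'tool_rot': array([ 9.83408212e-01,  1.81403717e-01, -8.77739483e-06, -9.90116922e-04]), 'ft_force': array([-0.26801105,  0.24323771, -0.25233232]), 'moment': array([-0.01165934,  0.04348169, -0.06682477]), 'grip_width': 0.08685022485945297}
```

View pics/top0.png

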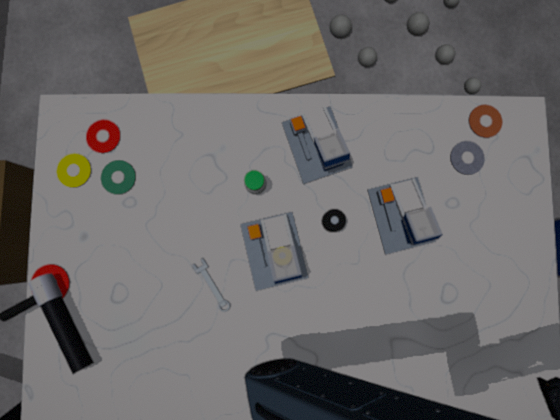

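View pics/side0.png

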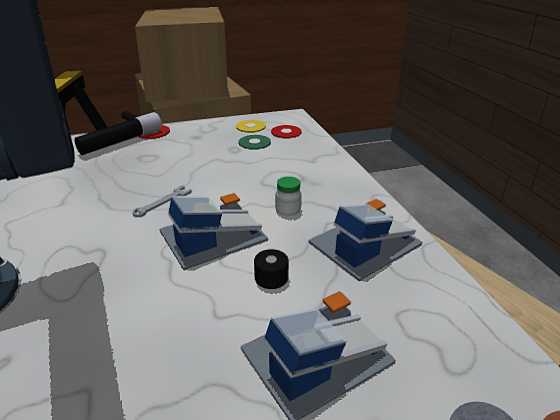

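Three dispensers appear in the top view, at pixels (272,250), (318,145) and (405,215). The one at (272,250) is nearest to the base and shows a yellowish disc under its roof, so it fits. I'll confirm it in one crop and measure its heading.

```bash
python3 - <<'E'
from h import *
c=robot.camera("top"); im=c["color"]
h=cv2.cvtColor(im,cv2.COLOR_BGR2HSV)
print(h[280,258],h[262,256],h[240,300],h[230,275],h[270,215])
cr=im[200:300,220:340]; cv2.imwrite("pics/crop.png",cv2.resize(cr,None,fx=6,fy=6,interpolation=cv2.INTER_CUBIC))
for k in((297.5,122.8),(387.3,194.5),(253.8,231.2)): print(k,np.hypot(*onz(c,k,.058)[:2]).round(3))
m=cv2.inRange(h,np.array((100,50,30)),np.array((125,255,200)))
n,l,s,ce=cv2.connectedComponentsWithStats(m)
for i in range(1,n):
    if s[i][4]>300:
        hull=cv2.convexHull(np.argwhere(l==i)[:,::-1].astype(np.float32)); r=cv2.minAreaRect(hull)
        b=[onz(c,p,.006)[:2] for p in cv2.boxPoints(r)]
        print(s[i],r,np.round(b,3).tolist(),[np.linalg.norm(b[j]-b[j-1]).round(3) for j in range(4)])
E
```

```text
[107  44 109] [108  41 111] [  0   2 123] [  0   6 136] [165   4 135]
(297.5, 122.8) 0.84
(387.3, 194.5) 0.691
(253.8, 231.2) 0.554
[314 140  36  33 342] ((327.8239440917969, 158.92750549316406), (39.217227935791016, 25.23827362060547), 22.380136489868164) [[0.74, -0.033], [0.808, -0.061], [0.765, -0.164], [0.697, -0.136]] [np.float64(0.111), np.float64(0.074), np.float64(0.112), np.float64(0.073)]
[400 214  41  31 322] ((415.6323547363281, 234.77940368652344), (42.017154693603516, 24.695798873901367), 30.963756561279297) [[0.537, -0.275], [0.597, -0.312], [0.536, -0.413], [0.477, -0.375]] [np.float64(0.117), np.float64(0.07), np.float64(0.118), np.float64(0.07)]
[ 245  368  102   52 2001] ((295.5, 393.5), (101.0, 51.0), 0.0) [[0.041, 0.129], [0.176, 0.13], [0.175, -0.144], [0.04, -0.143]] [np.float64(0.272), np.float64(0.135), np.float64(0.274), np.float64(0.135)]
```

View pics/crop.png

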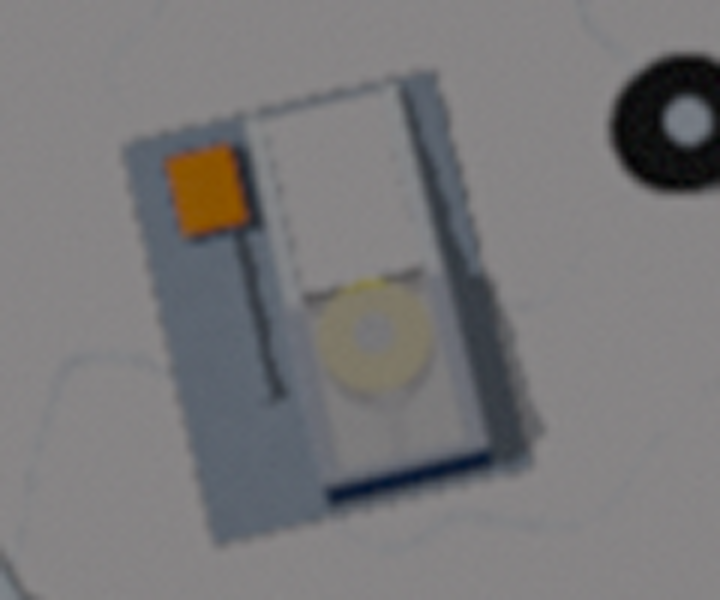

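The crop confirms it: this dispenser has the yellow-topped puck at crop (375,335), the orange key at crop (208,190), and the white chute pointing up in the image. Foot edges give a yaw of about 13.4°. The key is at (0.544, 0.104). Next I move above it.

carry_out(dr=[[0, 0, -0.01], [0, 0, -0.02], [0, 0, -0.03], [0, 0, -0.04], [0, 0, -0.05], [0, 0, -0.06], [0, 0, -0.07], [0, 0, -0.08], [0, 0, -0.09], [0, 0, -0.1], [0, 0, -0.11], [0, 0, -0.12], [0, 0, -0.13], [0, 0, -0.13], [0, 0, -0.13], [0, 0, -0.13], [0, 0, -0.13], [0, 0, -0.13], [0, 0, -0.13], [0, 0, -0.13]], translation=[[1, 2, 0], [2.6, 5.2, 0], [4.4, 8.8, 0], [6.2, 12.4, 0], [8, 16, 0], [9.8, 19.6, 0], [11.6, 23.2, 0], [13.4, 26.8, 0], [15.2, 30.4, 0], [17, 34, 0], [18.8, 37.6, 0], [20.6, 41.2, 0], [22.4, 44.8, 0], [24.2, 48.4, 0], [26, 52, 0], [27.8, 55.6, 0], [29.6, 59.2, 0], [31.4, 62.6, 0], [32.4, 65, 0], [32.8, 65.8, 0]], grip=[0.52, 0.52, 0.52, 0.52, 0.52, 0.52, 0.52, 0.52, 0.52, 0.52, 0.52, 0.52, 0.52, 0.52, 0.52, 0.52, 0.52, 0.52, 0.52, 0.52])

```text
time: 1.82
position: [0.5521, 0.0779, 0.1893]
tool_rot: [0.993, 0.119, 0.001, -0.001]
ft_force: [0.6, 0.4, -0.6]
grip_width: 0.0452
```

```bash
python3 - <<'E'
from h import *
c=robot.camera("wrist"); cv2.imwrite("pics/w1.png",c["color"]); print(np.round(c["T"],3).tolist())
for s,ce,r in comps(c,(5,150,120),(22,255,255)):
    print(ce,s,r,onz(c,ce,.0577).round(4),[onz(c,p,.0577)[:2].round(4) for p in cv2.boxPoints(r)])
o=robot.get_obs(); print({k:o[k] for k in("time","position","tool_rot","ft_force","grip_width","q")})
E
```

```text
[[0.236, -0.926, -0.295, 0.634], [-0.972, -0.225, -0.071, 0.097], [-0.001, 0.304, -0.953, 0.385], [0.0, 0.0, 0.0, 1.0]]
[250.3 189.1] [241 174  19  31 549] ((250.0, 189.0), (30.0, 18.0), 90.0) [0.5451 0.1109 0.0577] [array([0.5592, 0.1242]), array([0.5638, 0.1052]), array([0.5306, 0.0979]), array([0.5258, 0.1174])]
{'time': 1.8667, 'position': array([0.55213418, 0.07748229, 0.18919548]), 'tool_rot': array([ 9.92885710e-01,  1.19069132e-01,  5.21740381e-04, -4.85412857e-04]), 'ft_force': array([ 1.28672478, -0.50313428,  0.67845532]), 'grip_width': 0.045355207034076084, 'q': array([-6.17128199e-02,  4.36564619e-01,  1.60480519e+00,  1.28278597e-03,
        1.09937158e+00,  1.26979676e+00])}
```

View pics/w1.png

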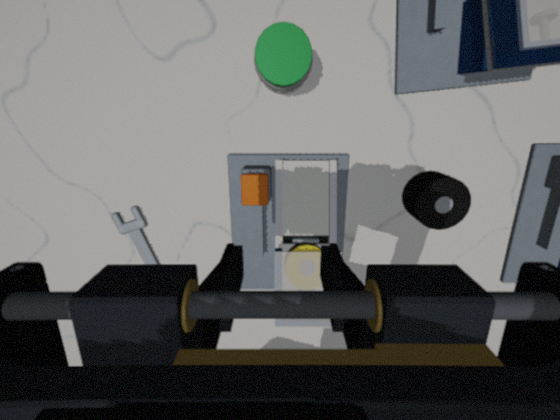

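```bash
python3 - <<'E'
from h import *
c=robot.camera("wrist")
R=np.array(robot.get_obs()["tool_rot"]); psi=2*np.arctan2(R[1],R[0]); ux=np.array([np.cos(psi),np.sin(psi)]); uy=np.array([-ux[1],ux[0]])
h=cv2.cvtColor(c["color"],cv2.COLOR_BGR2HSV); print(h[190,236:276].tolist()[::3],psi)
for s,ce,r in comps(c,(0,130,60),(25,255,255)):
    u0,v0,w,hh,a=s
    if a>300 and hh<60: K=onz(c,(u0+w/2-.5,v0+hh/2-.5),.0577)[:2]; print(s,K); P=[onz(c,p,.0577)[:2] for p in((u0,v0),(u0+w,v0),(u0,v0+hh))]; print("size",np.linalg.norm(P[1]-P[0]),np.linalg.norm(P[2]-P[0]))
# foot edges at z~6mm, chute rail outer edges at row 200
f=[onz(c,p,.006)[:2] for p in((229,154),(349,154),(231,285))]
print("foot",f,np.linalg.norm(f[1]-f[0]),np.arctan2(*(f[1]-f[0])[::-1])+np.pi/2)
g=cv2.cvtColor(c["color"],cv2.COLOR_BGR2GRAY); print(g[195,268:345].tolist())
M=K-58*.001*(ux+uy); print("mouth",M)
for x,y,z in((0,0,.052),(30,35.5,.047),(30,-35.5,.047)): print(proj(c,[*(M+.001*(x*ux+y*uy)),z]).round(1))
t=np.array(robot.get_obs()["position"]); d=t[:2]-M; print("tcp in disp",d@ux*1e3,d@uy*1e3); print("target",M+.001*(58*ux+28*uy))
E
```

```text
[[102, 33, 131], [102, 34, 129], [14, 177, 160], [15, 194, 166], [15, 190, 166], [15, 188, 168], [15, 192, 167], [15, 189, 165], [14, 207, 117], [12, 187, 116], [13, 210, 114], [90, 23, 68], [97, 29, 78], [107, 21, 110]] 0.23800702813412544
[241 174  27  32 814] [0.54558736 0.10639207]
size 0.029257888998283157 0.036377747070687944
foot [array([0.56831168, 0.14719453]), array([0.60317139, 0.00388059]), array([0.38812908, 0.11020846])] 0.14749265955034652 0.2386064017226046
[63, 64, 57, 65, 71, 75, 84, 100, 119, 118, 124, 124, 119, 121, 124, 126, 125, 126, 127, 126, 126, 128, 127, 129, 127, 124, 123, 125, 127, 130, 126, 125, 127, 125, 126, 126, 125, 126, 127, 124, 127, 125, 129, 124, 125, 126, 126, 123, 127, 125, 128, 125, 127, 128, 128, 126, 124, 126, 125, 126, 115, 99, 117, 119, 123, 123, 119, 116, 108, 83, 79, 77, 76, 77, 78, 79, 78]
mouth [0.50289684 0.03635265]
[[305.  236.2]]
[[274.8 210.6]]
[[335.9 210.7]]
tcp in disp 56.06376133082064 26.677645291688343
target [0.55266035 0.07723777]
```

The numbers agree. The key measures 29×36 mm, the foot is 147 mm wide, and its yaw of 0.238 matches the tool. The rails project to within about 1 px of where they appear. The TCP is at dispenser (56, 27), which puts the fingers at y ≈ 57 and −3. Descending to just above the key.

carry_out(dr=[[0, 0, 0], [0, 0, 0], [0, 0, 0], [0, 0, 0], [0, 0, 0], [0, 0, 0], [0, 0, 0], [0, 0, 0], [0, 0, 0], [0, 0, 0]], translation=[[0, 0.1, -1], [0, 0.1, -3], [0, 0.1, -5], [0, 0.1, -7], [0, 0.1, -9], [0, 0.1, -10.5], [0, 0.1, -11.6], [0, 0.1, -12.4], [0, 0.1, -12.6], [0, 0.1, -12.6]], grip=[0.52, 0.52, 0.52, 0.52, 0.52, 0.52, 0.52, 0.52, 0.52, 0.52], newtons=20)

```text
time: 2.75
position: [0.5507, 0.0745, 0.0631]
tool_rot: [0.993, 0.117, -0.0, -0.0]
ft_force: [-0.2, -0.7, -0.4]
grip_width: 0.0454
```

```bash
python3 - <<'E'
from h import *
c=robot.camera("side"); cv2.imwrite("pics/s2.png",cv2.resize(c["color"][140:280,130:310],None,fx=4,fy=4,interpolation=cv2.INTER_CUBIC))
o=robot.get_obs(); print({k:o[k] for k in("time","position","tool_rot","ft_force","grip_width")})
E
```

```text
{'time': 2.8, 'position': array([0.55124066, 0.07469163, 0.06367396]), 'tool_rot': array([9.93154646e-01, 1.16806668e-01, 2.16502061e-04, 6.06495672e-05]), 'ft_force': array([-0.00313378, -0.67630915,  0.01818508]), 'grip_width': 0.045173221534017254}
```

View pics/s2.png

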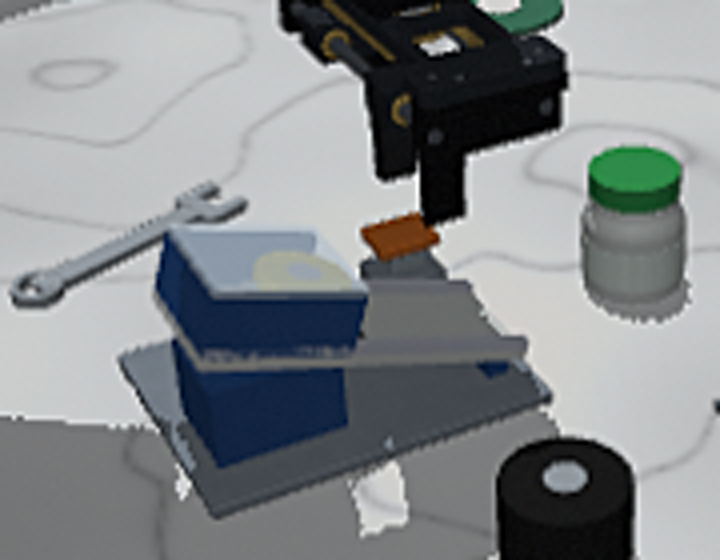

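The picture shows the near fingertip at crop (443,220), beside the key at (400,237). It looks further away than planned, so I'll compare it with the projected fingertip positions.

```bash
python3 - <<'E'
from h import *
c=robot.camera("side"); t=np.array(robot.get_obs()["position"]); R=np.array(robot.get_obs()["tool_rot"]); psi=2*np.arctan2(R[1],R[0]); u=np.array([np.cos(psi),np.sin(psi),0]); v=np.array([-u[1],u[0],0])
for n,w in(("near",-1),("far",1)):
  for z in (0,.03): 
    for dx in(-.0095,.0095):
      for e in (.0226,.0376): p=proj(c,t+w*e*v+dx*u+[0,0,z])[0]; print(n,z,dx,e,((p-[130,140])*4).round())
for n in("top","wrist"):
    k=robot.camera(n); cv2.imwrite(f"pics/{n}3.png",cv2.resize(k["color"][180:300,200:350],None,fx=5,fy=5) if n=="top" else k["color"])
a,b=cv2.imread("pics/top3.png"),cv2.imread("pics/wrist3.png"); cv2.imwrite("pics/both.png",np.hstack([cv2.resize(a,(400,320)),cv2.resize(b,(400,320))]))
E
```

```text
near 0 -0.0095 0.0226 [426. 269.]
near 0 -0.0095 0.0376 [439. 283.]
near 0 0.0095 0.0226 [459. 259.]
near 0 0.0095 0.0376 [472. 273.]
near 0.03 -0.0095 0.0226 [423. 220.]
near 0.03 -0.0095 0.0376 [436. 233.]
near 0.03 0.0095 0.0226 [456. 210.]
near 0.03 0.0095 0.0376 [470. 223.]
far 0 -0.0095 0.0226 [390. 230.]
far 0 -0.0095 0.0376 [378. 217.]
far 0 0.0095 0.0226 [421. 221.]
far 0 0.0095 0.0376 [410. 209.]
far 0.03 -0.0095 0.0226 [386. 182.]
far 0.03 -0.0095 0.0376 [375. 170.]
far 0.03 0.0095 0.0226 [419. 173.]
far 0.03 0.0095 0.0376 [407. 161.]
```

View pics/both.png

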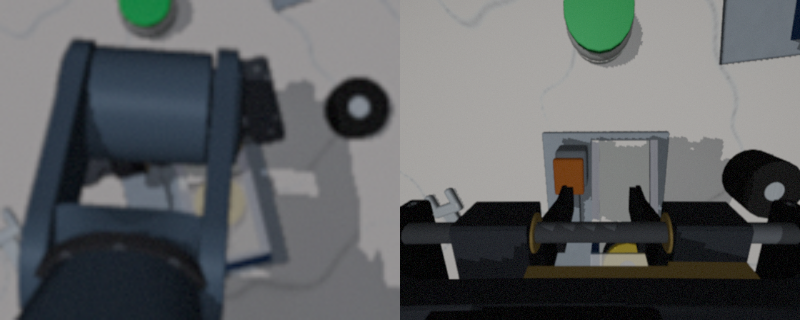

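```bash
python3 - <<'E'
from h import *
c=robot.camera("wrist"); o=robot.get_obs(); t=np.array(o["position"]); R=np.array(o["tool_rot"]); psi=2*np.arctan2(R[1],R[0]); u=np.array([np.cos(psi),np.sin(psi),0]); v=np.array([-u[1],u[0],0])
print("camT",np.array(c["T"])[:3,3],t)
for w in(-1,1):
  for z in(0,.03): print(w,z,[proj(c,t+w*e*v+d*u+[0,0,z])[0].round().tolist() for e in(.0226,.0376) for d in(-.0095,.0095)])
for s,ce,r in comps(c,(0,130,60),(25,255,255)):
    u0,v0,w,hh,a=s
    if a>500:
        P=[onz(c,p,.0577)[:2] for p in((u0,v0),(u0+w,v0),(u0,v0+hh))]; print(s,onz(c,(u0+w/2,v0+hh/2),.0577).round(4),np.linalg.norm(P[1]-P[0]),np.linalg.norm(P[2]-P[0]))
s=robot.camera("side"); d=cv2.absdiff(s["color"][140:280,130:310],cv2.resize(cv2.imread("pics/s2.png"),(180,140),interpolation=cv2.INTER_AREA)); print("side diff",d.mean(),(d.max(2)>60).sum())
cv2.imwrite("pics/w4.png",cv2.resize(c["color"][160:320,190:390],None,fx=4,fy=4,interpolation=cv2.INTER_CUBIC))
E
```

```text
camT [0.63364431 0.09428053 0.26040409] [0.55170558 0.0751624  0.06432955]
-1 0 [[313.0, 250.0], [313.0, 224.0], [334.0, 250.0], [335.0, 224.0]]
-1 0.03 [[317.0, 271.0], [319.0, 243.0], [342.0, 271.0], [344.0, 243.0]]
1 0 [[248.0, 250.0], [247.0, 225.0], [227.0, 250.0], [225.0, 225.0]]
1 0.03 [[243.0, 271.0], [242.0, 243.0], [219.0, 271.0], [217.0, 243.0]]
[ 215  208   43   48 1741] [0.5457 0.1059 0.0577] 0.029827937548775905 0.03686973644492385
side diff 2.457314814814815 200
```

View pics/w4.png

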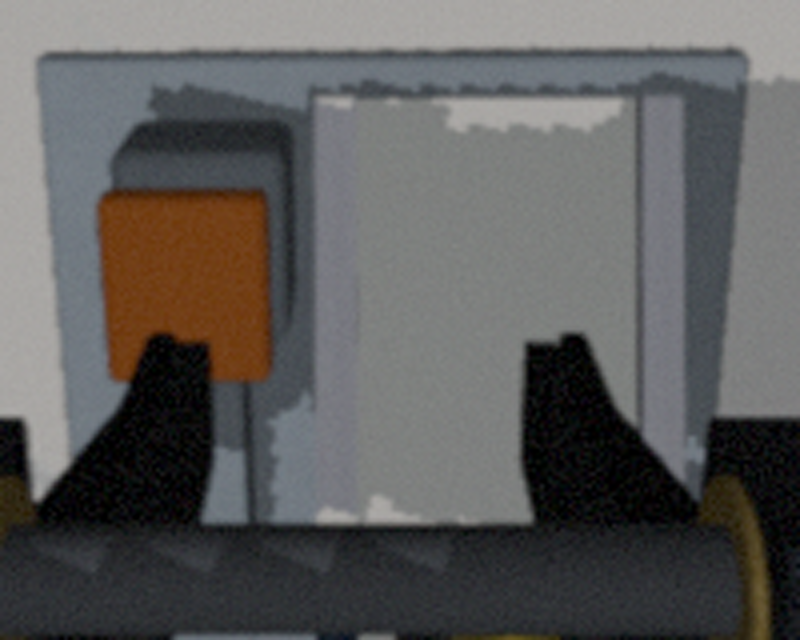

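Both cameras put the fingertips about 30 mm higher than the reported TCP at this opening: about z 0.094 against 0.064. Their lateral position agrees. I'll test with a shallow 8 mm descent. If the TCP reading were right, it would press the key only 2–3 mm, which won't release the gate.

carry_out(dr=[[0, 0, 0], [0, 0, 0], [0, 0, 0], [0, 0, 0]], translation=[[0, 0.1, -0.3], [0, 0.1, -0.6], [0, 0.1, -0.8], [0, 0.1, -0.8]], grip=[0.52, 0.52, 0.52, 0.52])

```text
time: 3.38
position: [0.5505, 0.0763, 0.0548]
tool_rot: [0.993, 0.117, -0.001, -0.0]
ft_force: [0.3, -0.8, 0.7]
grip_width: 0.0449
```

carry_out(dr=[[0, 0, 0], [0, 0, 0], [0, 0, 0]], translation=[[0, 0, -0.1], [0, 0, -0.2], [0, 0, -0.2]], grip=[0.52, 0.52, 0.52])

```text
time: 3.63
position: [0.5509, 0.0762, 0.0532]
tool_rot: [0.993, 0.117, -0.0, -0.0]
ft_force: [0.3, 0.1, 0.3]
grip_width: 0.0454
```

```bash
python3 - <<'E'
from h import *
F=[]
for i in range(4):
    c=robot.camera("side"); F.append(robot.get_obs()["ft_force"])
print(np.mean(F,0),robot.get_obs()["position"])
cv2.imwrite("pics/s5.png",cv2.resize(c["color"][140:280,130:310],None,fx=4,fy=4,interpolation=cv2.INTER_CUBIC))
E
```

```text
[0.07582081 0.34814607 0.02935679] [0.55107664 0.07614272 0.05349351]
```

View pics/s5.png

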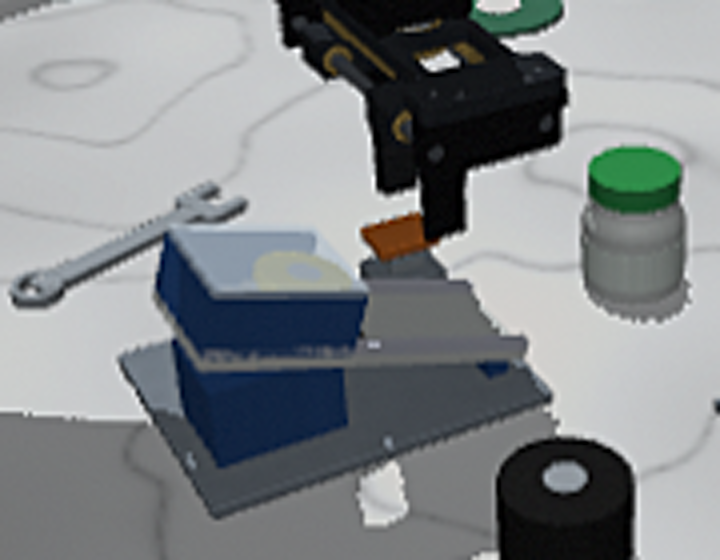

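There is no force at a nominal 4 mm of press, and the picture shows the tips (near one at crop (450,237)) still above the key. So the tips really are about 30 mm behind the TCP. I'll continue the guarded descent.

carry_out(dr=[[0, 0, 0], [0, 0, 0], [0, 0, 0], [0, 0, 0], [0, 0, 0], [0, 0, 0]], translation=[[0, 0, -0.4], [0, 0, -0.8], [0, 0, -1.2], [0, 0, -1.6], [0, 0, -1.8], [0, 0, -1.8]], grip=[0.52, 0.52, 0.52, 0.52, 0.52, 0.52])

```text
time: 4.33
position: [0.5504, 0.0762, 0.0347]
tool_rot: [0.993, 0.117, -0.001, -0.0]
ft_force: [-0.8, 0.5, -1.2]
grip_width: 0.0453
```

carry_out(dr=[[0, 0, 0], [0, 0, 0], [0, 0, 0]], translation=[[0, 0, -0.2], [0, 0, -0.4], [0, 0, -0.4]], grip=[0.52, 0.52, 0.52])

```text
time: 4.58
position: [0.5508, 0.0762, 0.0312]
tool_rot: [0.993, 0.117, -0.0, -0.0]
ft_force: [-0.0, 0.2, -0.1]
grip_width: 0.0456
```

```bash
python3 - <<'E'
from h import *
F=[]
for i in range(4):
    c=robot.camera("side"); F.append(robot.get_obs()["ft_force"])
print(np.mean(F,0),robot.get_obs()["position"])
cv2.imwrite("pics/s6.png",cv2.resize(c["color"][140:280,130:310],None,fx=4,fy=4,interpolation=cv2.INTER_CUBIC))
E
```

```text
[-0.30395675 -0.15365671  0.08717   ] [0.55110168 0.07615473 0.03156355]
```

View pics/s6.png

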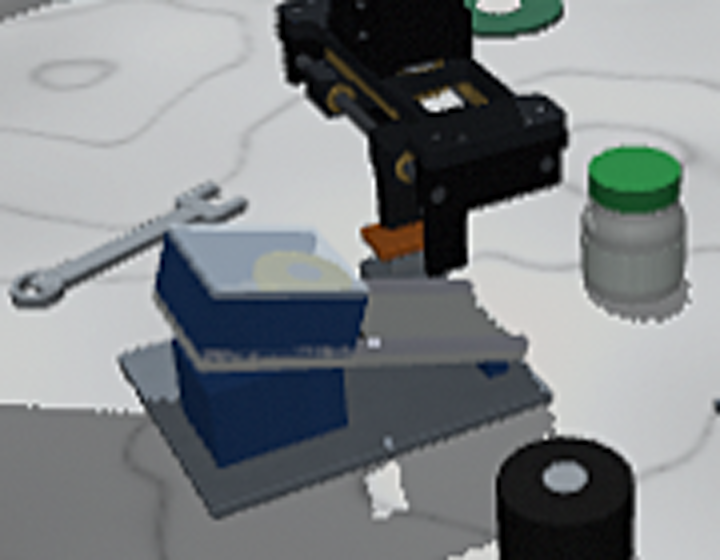

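The far finger is at the key and the near finger stands over the chute, with tip corners at crop (428–465, 265–277). That matches a tip height of about 62 mm. Pressing in small steps.

carry_out(dr=[[0, 0, 0], [0, 0, 0], [0, 0, 0], [0, 0, 0]], translation=[[0, 0, -0.2], [0, 0, -0.4], [0, 0, -0.6], [0, 0, -0.6]], grip=[0.52, 0.52, 0.52, 0.52])

```text
time: 5.12
position: [0.5508, 0.0762, 0.025]
tool_rot: [0.993, 0.117, -0.0, -0.0]
ft_force: [-0.2, -0.5, -0.2]
grip_width: 0.0451
```

carry_out(dr=[[0, 0, 0], [0, 0, 0], [0, 0, 0]], translation=[[0, 0, -0.15], [0, 0, -0.3], [0, 0, -0.3]], grip=[0.52, 0.52, 0.52])

```text
time: 5.37
position: [0.5509, 0.0762, 0.0223]
tool_rot: [0.993, 0.117, -0.0, -0.0]
ft_force: [-0.2, -0.6, 0.6]
grip_width: 0.0453
```

```bash
python3 - <<'E'
from h import *
F=[]
for i in range(3):
    c=robot.camera("side"); F.append(robot.get_obs()["ft_force"])
w=robot.camera("wrist"); print(np.mean(F,0),robot.get_obs()["position"])
a=cv2.resize(c["color"][170:230,200:270],(400,343),interpolation=cv2.INTER_CUBIC); b=cv2.resize(w["color"][170:310,190:353],(400,343),interpolation=cv2.INTER_CUBIC)
cv2.imwrite("pics/b7.png",np.hstack([a,b]))
for nm,k in(("side",c),("wrist",w)):
    print(nm,[(s.tolist(),ce.tolist()) for s,ce,r in comps(k,(0,130,60),(25,255,255))])
E
```

```text
[-0.15175119 -0.27517479  1.26603719] [0.55090742 0.07616905 0.02244796]
side [([0, 70, 81, 64, 1059], [35.0, 98.9]), ([248, 120, 18, 12, 130], [256.9, 125.1]), ([138, 125, 32, 14, 169], [157.0, 133.2]), ([271, 125, 30, 13, 264], [285.8, 131.0]), ([220, 197, 16, 9, 76], [227.6, 201.3]), ([366, 199, 20, 11, 116], [376.4, 204.0]), ([323, 291, 27, 22, 345], [336.1, 301.5]), ([544, 411, 16, 9, 101], [553.2, 415.9])]
wrist [([203, 227, 52, 57, 1792], [229.5, 247.8]), ([374, 285, 8, 47, 169], [378.4, 310.2]), ([181, 286, 8, 46, 179], [184.4, 310.0])]
```

View pics/b7.png

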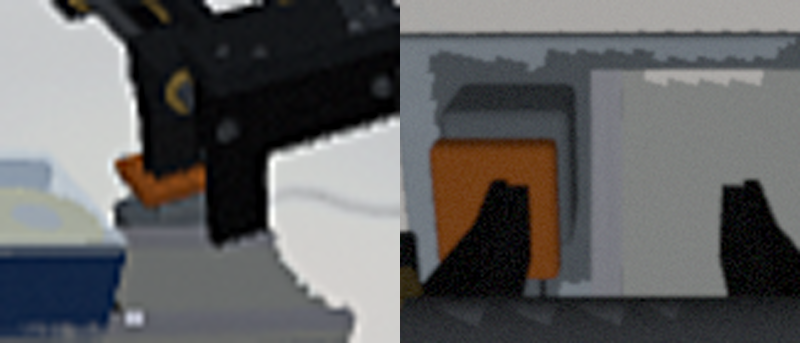

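The force is now about 1.3 N: the key finger has just touched the key (tip at crop (510,185), inside the cap), and the other finger is over the middle of the chute. Pressing further, first short of the release point.

carry_out(dr=[[0, 0, 0], [0, 0, 0], [0, 0, 0]], translation=[[0, 0, -0.2], [0, 0, -0.4], [0, 0, -0.4]], grip=[0.52, 0.52, 0.52])

```text
time: 5.82
position: [0.5509, 0.0762, 0.0182]
tool_rot: [0.993, 0.117, -0.0, -0.0]
ft_force: [-1.1, 0.1, 2.1]
grip_width: 0.0455
```

carry_out(dr=[[0, 0, 0], [0, 0, 0], [0, 0, 0], [0, 0, 0], [0, 0, 0], [0, 0, 0]], translation=[[0, 0, -0.2], [0, 0, -0.4], [0, 0, -0.5], [0, 0, -0.5], [0, 0, -0.5], [0, 0, -0.5]], grip=[0.52, 0.52, 0.52, 0.52, 0.52, 0.52])

```text
time: 6.32
position: [0.5518, 0.0762, 0.0157]
tool_rot: [0.993, 0.117, 0.001, 0.0]
ft_force: [-3.0, -0.7, 18.6]
grip_width: 0.0453
```

```bash
python3 - <<'E'
from h import *
F=[]
for i in range(3):
    c=robot.camera("side"); o=robot.get_obs(); F.append(np.r_[o["ft_force"],o["moment"]])
w=robot.camera("wrist"); print(np.mean(F,0).round(2),o["position"],o["tool_rot"],o["time"])
a=cv2.resize(c["color"][170:240,180:270],(440,343),interpolation=cv2.INTER_CUBIC); b=cv2.resize(w["color"][170:330,200:360],(343,343),interpolation=cv2.INTER_CUBIC)
cv2.imwrite("pics/b8.png",np.hstack([a,b]))
for nm,k in(("side",c),("wrist",w)):
    print(nm,[(s.tolist(),ce.tolist()) for s,ce,r in comps(k,(23,100,60),(35,255,255),20)],[s.tolist() for s,ce,r in comps(k,(0,130,60),(22,255,255)) if 190<ce[0]<260])
E
```

```text
[-3.11 -0.63 18.19  0.39  0.72  0.19] [0.55179247 0.07619701 0.01575699] [9.93087544e-01 1.17371188e-01 1.05390615e-03 1.52415108e-04] 6.4667
side [([0, 71, 81, 63, 1013], [35.0, 99.2]), ([249, 120, 17, 12, 134], [257.0, 125.3]), ([217, 203, 21, 14, 173], [227.9, 210.2])] []
wrist [([288, 318, 43, 33, 1008], [304.9, 332.6])] [[202, 228, 53, 57, 1755]]
```

View pics/b8.png

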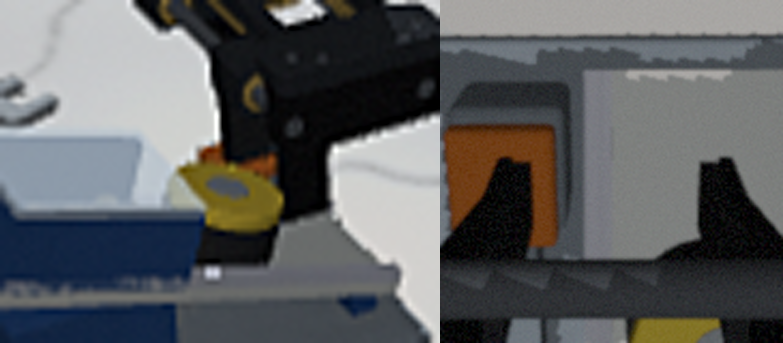

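The picture shows the puck out and trapped: its yellow top is at crop (230,190), resting against the chute finger. The 18 N exceeds the 5 N spring, so this is a hard contact. I'll check the key's height to make sure that contact is the key's own stop.

```bash
python3 - <<'E'
from h import *
psi=.238; u=np.array([np.cos(psi),np.sin(psi)]); v=np.array([-u[1],u[0]]); K=np.array([.5457,.1061]); M=K-.058*(u+v)
w=robot.camera("wrist")
print("measured bbox",[s.tolist() for s,ce,r in comps(w,(0,130,60),(22,255,255)) if 190<ce[0]<260])
for z in(.0577,.0517,.0502,.0487):
    q=proj(w,[[*(K+a*.018*u+b*.015*v),z] for a,b in((1,1),(1,-1),(-1,-1))]); print(z,q.round(1).tolist())
s=robot.camera("side"); h=cv2.cvtColor(s["color"],cv2.COLOR_BGR2HSV)
m=cv2.inRange(h,np.array((22,90,60)),np.array((36,255,255))); m[:195]=0; m[225:]=0; m[:,:205]=0; m[:,245:]=0
p=np.argwhere(m)[:,::-1]; print("puck yellow bbox",p.min(0),p.max(0))
for x in(0,6,12,18,24):
    zc=.052-.325*x/1000; top=np.array([*(M+u*(x/1000+.028*.309)),zc+.028*.951])
    a=np.linspace(0,2*np.pi,60); e1=np.r_[u*.951,-.309]; e2=np.r_[v,0]
    q=proj(s,top+.025*(np.cos(a)[:,None]*e1+np.sin(a)[:,None]*e2)); print(x,q.min(0).round(1),q.max(0).round(1))
E
```

```text
measured bbox [[202, 228, 53, 57, 1753]]
0.0577 [[196.4, 235.6], [251.7, 235.4], [253.7, 293.1]]
0.0517 [[199.3, 231.5], [252.7, 231.3], [254.6, 287.4]]
0.0502 [[199.9, 230.5], [253.0, 230.3], [254.8, 286.0]]
0.0487 [[200.6, 229.5], [253.2, 229.3], [255.0, 284.6]]
puck yellow bbox [216 203] [237 216]
0 [207.9 201.6] [232.1 213.1]
6 [210.7 201.6] [234.8 213.1]
12 [213.5 201.6] [237.5 213.1]
18 [216.3 201.6] [240.1 213. ]
24 [219.1 201.7] [242.8 213. ]
```

The checks agree: the key's edges (rows 228–285, columns 202–255) match a height of 48.7 mm, so it is at its stop. The puck's centre is at dispenser x ≈ 12–19 mm, more than half out, and it hasn't moved between pictures. Handing in.

```bash
python3 -c "
from rig import robot
print(robot.get_obs()['ft_force'],robot.get_obs()['time']); print(robot.hand_in())"
```

```text
[-2.3709785   0.27659416 18.05005471] 6.6167
the job is handed in; nothing more can be done
None
```

The orange key is held fully down and the puck is trapped on the chute against the other finger, more than half out of the mouth. I handed the job in at about 6.6 s, still holding both. I used the dispenser nearest the base, which also held the yellow-topped puck.

**Last checks**
- **Key:** its edges in the wrist view match a height of 48.7 mm, which is fully down. The steady push of about 18 N is well above the 5 N spring, so the key is on its stop, and it stays under the 40 N limit.
- **Puck:** its centre is 12–14 mm out of the mouth going by the side view, and about 19 mm going by the finger's position. The two disagree by a few millimetres, but both mean more than half out. It did not move between pictures.
- **Bystanders:** I did not touch the drum, jar or spanner.

**One disagreement:** at this opening the fingertips sat about 30–35 mm higher than the reported TCP. Two cameras showed this and the height at which the key was first felt confirmed it. I pressed down in small steps, watching the pictures and the force instead of relying on the TCP height.

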